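Try one oiled valve of a tuba valve section

ROBOT

A 6-joint arm with a two-finger parallel gripper is mounted at the origin on the work surface. World frame = base frame: x ahead of the robot, y to its left, z up, the work surface at z = 0. Lengths are in m, angles in rad, forces in N, time in s.
With the tool pointing down it reaches from about 0.375 to 0.9 m from the base axis. Payload 3.1 kg.
Tool frame: the origin (TCP) lies midway between the tips of the shut fingers; the grasp point (between the pads) lies manip.grip_depth behind it (manip.grip_depth is the distance from the TCP to the grasp point, in m); z points along the fingers, y is the direction in which the jaws open and shut (so a half turn about z gives the same grasp; the last joint's range is limited). The gripper opens to 85 mm and grips with 20 to 120 N. Pads are 22 mm wide; open, the fingers measure 114 mm over their backs; the gripper's body (76 mm by 85 mm) begins 54 mm behind the grasp point. The pads swing forward as they close: fully open they stand 13 mm farther back than shut.
Start: joints at [-1.383, 0.527, 1.433, -0, 1.181, -0.178], TCP at [0.224, -0.584, 0.231] pointing down, gripper open.
Joint ranges: [-3.08, 3.08], [-0.75, 2.2], [0.22, 2.44], [-1.43, 4.57], [0, 2.65], [-2.85, 2.85]. Speed limits (rad/s): [2.79, 2.79, 3.14, 3.14, 3.14, 3.14].

INTERFACE

Orientations are given as a unit quaternion [x, y, z, w].
In Python, from station import manip, vision gives the robot as it stands.
- The arm moves only by the shell command python3 -m crank 'ROWS' [FORCE]. ROWS is JSON, a list of rows, each an object with "grip": the closure, from 0 (fully open) to 1 (shut); "offset": the shift along the tool's x, y, z in mm, a list of three; "angular": the turn, a rotation vector about the tool's x, y, z in degrees, a list of three. A call has 1 to 10 rows; each row is the pose to reach, as a shift and turn from the pose commanded when the call began, along the tool's axes at that moment; what a row does not reach only later rows make up. A row lasts 1/10 s, in which the tool goes at most 50 mm and 8.59 degrees, less where a joint would pass 70% of its speed; a pose out of reach is approached as far as the arm can. A call with a gripper value outside its range is refused whole. The fingers move at their own pace and stop on an object; FORCE is the grip in N (left out, the last holds). Time passes only in rows, so rows that repeat a pose let the fingers close. It gives the time, the measured TCP pose, the force and the opening at its end, in the units of the state.
- manip.sense(): the state, without advancing time (a new reading comes with each control period).
- vision.snapshot(name): name is "scene" or "top"; returns a dict with "pixels" (480x640x3 uint8, red, green, blue), "intrinsics" (3x3 intrinsics, pixels), "dist" ([k1, k2, p1, p2, k3] as OpenCV has them; the pictures are not rectified), "R" (3x3) and "t" (3): a world point X has camera coordinates R X + t. Camera axes: x right, y down, z forward; pixel columns grow to the right and rows downward; lengths in m; the calibration is good to about 2 mm. A picture is of the moment at which its call begins. There is no depth.
- manip.sign_off(): hands the job in, once; it reports no verdict.
The state is a dict: "t": time; "q": joint angles; "qd": joint speeds; "tau": joint torques, N m; "tcp_pos": TCP position; "tool_rot": TCP orientation; "force": force on the tool from outside, world axes, zero at the start; "ft_torque": the same for the moment, N m; "finger_gap": opening from 0.0 (shut) to 1.0 (fully open).
Only numpy, scipy, OpenCV 4.12 (cv2) and the standard library are available. Lean on these libraries where they do the work, as an engineer would, in place of code of your own. Each camera call takes 0.05 s, during which the arm holds its last target.

TASK

The second valve of the tuba valve section, counted from the straight tapered mouthpipe stub, has just been oiled: test it. With the fingertips press its finger button gently all the way down, keep it down for about two seconds, then let it spring fully up again and move clear. The other three valves are still dry and must not be pressed; do not grip the button, shift the valve section or its wooden jig, or disturb the loose parts standing around it.

Things in the scene. Friction and masses are not known exactly. Their poses are not given: they have to be found in the camera images.
- valve_set: Four-valve tuba section, 2.6 kg, clamped on a loose wooden board (250 x 120 x 20 mm) on a steel plate. Origin under the board's centre, 8 mm above the bench; z up; any yaw. Valves along its x at -63 (first), -21, +21, +63 mm, y 0. Casings 31 mm wide; caps 35 mm wide, tops 184 mm above the origin. Tubes reach 80 mm sideways, 141 mm along x, 145 mm up; the second valve's is a short closed U-bow
- mouthpipe_end (a point): Open end of the mouthpipe stub: the straight, narrow, tapered tube leaving the first valve along the row, away from the others (78 mm from the first valve's axis, 120 mm above the valve_set origin). The fourth valve, at the other end of the row, has a wide elbow instead
- valve1_top (a point): Centre of the top face of the first valve's finger button. All four buttons are alike: silver discs 24 mm wide, 6 mm thick, with a white inlay, on an 8 mm stem, 42 mm apart (18 mm clear). At rest the top is 213 mm above the valve_set origin and 29 mm above its cap
- valve2_top (a point): The same point of the second valve's button, the one to press. It moves down with the button
- valve3_top (a point): The same point of the third valve's button
- valve4_top (a point): The same point of the fourth valve's button
- valve1 (a joint): How far the first valve is pressed down, m: 0 up, 0.020 down. A spring returns every valve: it takes about 3 N to start and 5 N at the bottom, where it lands on a firm stop; over 30 N is rough
- valve2 (a joint): The same for the second valve, the one to press
- valve3 (a joint): The same for the third valve
- valve4 (a joint): The same for the fourth valve
- mouthpiece: Loose silver mouthpiece standing on its rim, 49 mm across at the foot, 95 mm tall. Origin under its centre, z up. Leave alone
- oil_bottle: Loose clear plastic oil bottle with a black cap, 34 mm across, 105 mm tall, standing. Origin under its centre, z up. Leave alone
- slide_bow: Loose brass U-bow lying flat, about 92 mm long, 78 mm wide, 19 mm high; origin on the plate at the centre of its bend, open legs towards its -x. Leave alone

How it is judged:
On the way, in this order (a step that is already met when the one before it is completed fails the run):
1. the second valve is held all the way down for two seconds (1.5 s is enough) (value of joint valve2 above 0.0175 m), for 1.5 s.
2. the second valve has sprung fully up again (value of joint valve2 below 0.0015 m), for 0.2 s.
At the end, for the whole second after the job is handed in: All four valves are fully up (within 1.5 mm), the valve section stands at rest within 8 mm of where it was, and the mouthpiece, oil bottle and U-bow are within 10 mm of where they were, the first two upright (value of joint each of valve1, valve2, valve3, valve4 below 0.0015 m and distance of valve_set from where it was at the start of the episode below 0.008 m and linear speed of valve_set below 0.01 m/s and distance of each of mouthpiece, oil_bottle, slide_bow from where it was at the start of the episode below 0.01 m and angle between each of mouthpiece, oil_bottle's own z axis and vertical below 0.1 rad); the robot touches nothing.
It fails at once if another valve is pressed (more than 3 mm) (value of joint any of valve1, valve3, valve4 above 0.003 m).
It fails at once if the valve section is pressed or struck roughly (over 30 N) (contact force between any of the fingers, the arm and valve_set above 30 N).
It fails at once if the button is taken between the fingers instead of pressed with their tips (distance between the grasp point and valve2_top below 0.011 m).
It fails at once if the valve section is shifted, turned, lifted or tipped (distance of valve_set from where it was at the start of the episode above 0.008 m or distance of mouthpipe_end from where it was at the start of the episode above 0.012 m or angle between valve_set's own z axis and vertical above 0.05 rad).
It fails at once if a loose part is moved, lifted or knocked over (distance of any of mouthpiece, oil_bottle, slide_bow from where it was at the start of the episode above 0.01 m or angle between any of mouthpiece, oil_bottle's own z axis and vertical above 0.2 rad).
It also fails if it takes over 32 s, if anything falls off the work surface, if the arm or the gripper's body presses on something with over 40 N, if the wrist force passes 120 N, or if a joint passes its speed limit or range.

## Working session

There is one attempt and no reset: what is moved stays moved. The work goes in short steps, Python scripts to look and compute and a shell command to move; the robot and the scene stay as the last step left them, time stands still between calls to the robot, and variables do not carry over. Pictures are saved under pics/ and viewed, and the job is handed in when it is done.

```bash
mkdir -p pics
python3 - <<'E'
from station import manip, vision
import cv2
print(manip.sense(), manip.grip_depth)
for n in("scene","top"):
    s=vision.snapshot(n); cv2.imwrite(f"pics/{n}0.png",s["pixels"][:,:,::-1]); print(n,s["intrinsics"],s["dist"],s["R"],s["t"])
E
```

```text
{'t': 0.0, 'q': array([-1.38348105e+00,  5.28476731e-01,  1.43391076e+00, -1.24371910e-05,
        1.18140842e+00, -1.78498106e-01]), 'qd': array([-0.00029562, -0.00087346, -0.0008886 , -0.00035012,  0.00021393,
       -0.00143347]), 'tau': array([ 1.99634233e-03, -4.42337751e+01, -1.78025419e+01,  3.32165553e-05,
        8.50133831e-03,  2.88276760e-05]), 'tcp_pos': array([ 0.22345644, -0.58291286,  0.23032445]), 'tool_rot': array([ 9.83318126e-01,  1.81890763e-01, -1.06070298e-05, -1.10159211e-03]), 'force': array([-0.99012759,  0.75056498, -0.59819546]), 'ft_torque': array([ 0.03745591, -0.0124153 ,  0.05691861]), 'finger_gap': 1.0009189749131897} 0.0187
scene [[625.04047388   0.         318.81114773]
 [  0.         625.04047388 241.58297055]
 [  0.           0.           1.        ]] [-0.13804743  0.          0.          0.          0.        ] [[-0.6903359   0.72326549 -0.01798291]
 [ 0.53639697  0.49497928 -0.68357429]
 [-0.48550452 -0.48154185 -0.72965938]] [ 0.37179077 -0.22483071  1.75245331]
top [[600.88426005   0.         310.97108326]
 [  0.         600.88426005 243.13739538]
 [  0.           0.           1.        ]] [0.05400844 0.         0.         0.         0.        ] [[-2.49855671e-03 -9.99898737e-01  1.40097536e-02]
 [-9.85560628e-01  9.03162971e-05 -1.69322890e-01]
 [ 1.69304478e-01 -1.42305244e-02 -9.85461052e-01]] [0.02603399 0.60665401 1.24079255]
```

View pics/scene0.png

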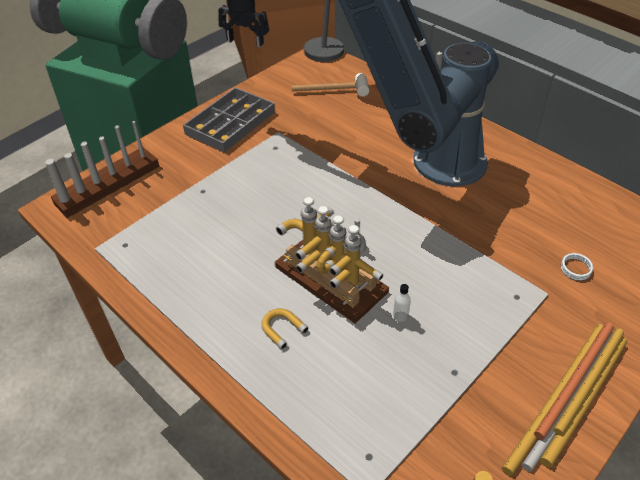

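View pics/top0.png

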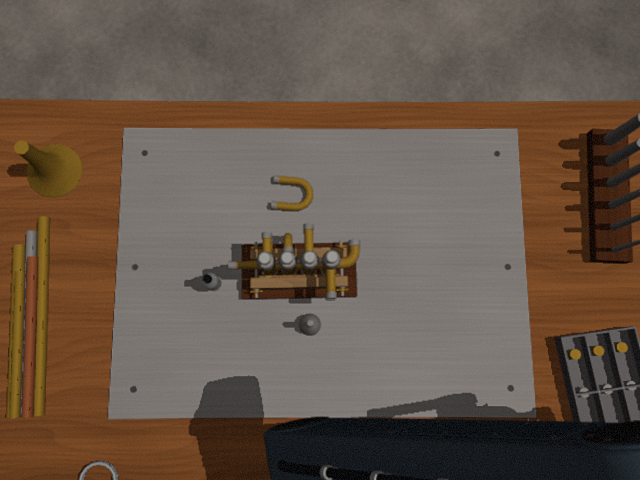

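The top view shows four buttons near (266,259), (288,258), (310,258) and (332,257). The narrow stub points left at (232,265) and the wide elbow is on the right at (353,250), so the second valve is the one near (288,258). I'll zoom in to measure.

Run:
```python
import cv2
a=cv2.imread("pics/top0.png")[210:340,180:380]; cv2.imwrite("pics/top_z.png",cv2.resize(a,None,fx=4,fy=4,interpolation=cv2.INTER_CUBIC))
a=cv2.imread("pics/scene0.png")[190:330,260:430]; cv2.imwrite("pics/scene_z.png",cv2.resize(a,None,fx=4,fy=4,interpolation=cv2.INTER_CUBIC))
```

```text
(no output)
```

View pics/top_z.png

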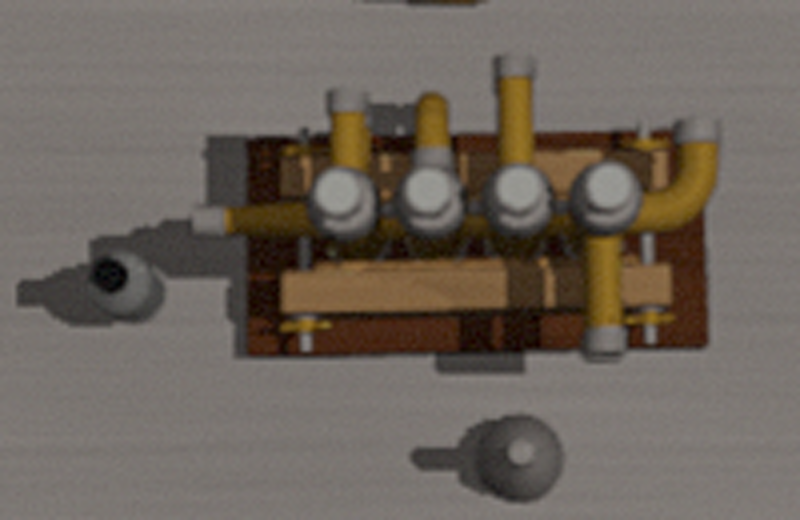

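View pics/scene_z.png

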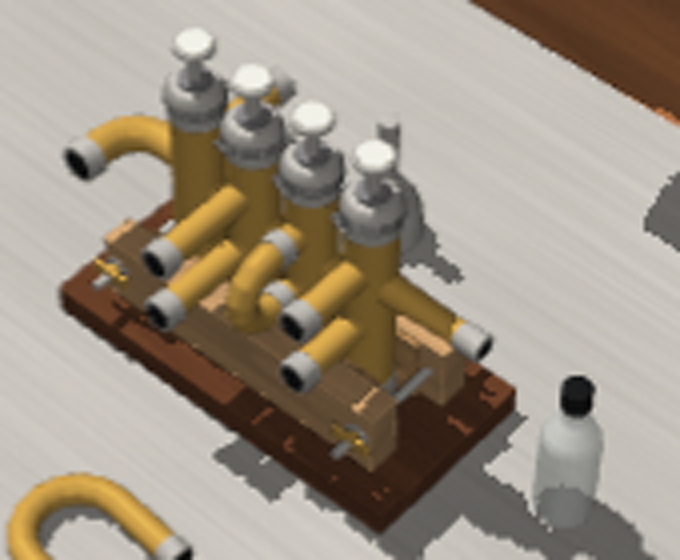

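In the zoomed views the button tops are at about (340,193), (427,191), (517,189) and (608,187) in the top crop. In the scene crop they are at (376,156), (312,118), (252,81) and (195,42), listed from valve 1 to valve 4. Next I'll fit the set's x, y and yaw (z known, about 0.221) to both cameras.

```bash
cat > h.py <<'E'
import numpy as np, cv2
from station import vision
from scipy.optimize import least_squares
def proj(s,P): return cv2.projectPoints(np.float64(P).reshape(-1,1,3),cv2.Rodrigues(s["R"])[0],s["t"],s["intrinsics"],np.array(s["dist"],float))[0].reshape(-1,2)
def centers(s,guess,r=7):
    g=s["pixels"].min(axis=2).astype(float); sat=np.ptp(s["pixels"].astype(float),axis=2); out=[]
    for u,v in guess:
        yy,xx=np.mgrid[0:480,0:640]; m=(np.hypot(xx-u,yy-v)<r)
        mx=g[m].max(); w=m&(g>0.80*mx)
        out.append([xx[w].mean(),yy[w].mean(),w.sum()])
    return np.array(out)
E
python3 - <<'E'
from h import *
G={"top":np.array([(340,193),(427,191),(517,189),(608,187)])/4+[180,210],"scene":np.array([(376,156),(312,118),(252,81),(195,42)])/4+[260,190]}
S={n:vision.snapshot(n) for n in G}
C={n:centers(S[n],G[n]) for n in G}
print(G,C)
for src in ("guess","blob"):
  D={n:(G[n] if src=="guess" else C[n][:,:2]) for n in G}
  for cams in (["top"],["scene"],["top","scene"]):
    def pts(p):
        x=np.array([-63,-21,21,63])/1000
        return np.c_[p[0]+x*np.cos(p[2]),p[1]+x*np.sin(p[2]),np.full(4,p[3])]
    def f(p): return np.r_[np.concatenate([(proj(S[n],pts(p))-D[n]).ravel() for n in cams]),(p[3]-0.221)*1000]
    r=least_squares(f,[.5,0,-1.57,.221],x_scale=[.01,.01,.1,.01]); print(src,cams,r.x.round(4),np.sqrt(np.mean(r.fun**2)).round(2)); print(pts(r.x)[1].round(4))
# loose parts
print(proj(S["top"],[[.4,0,0],[.5,0,0]]))
E
```

```text
{'top': array([[265.  , 258.25],
       [286.75, 257.75],
       [309.25, 257.25],
       [332.  , 256.75]]), 'scene': array([[354.  , 229.  ],
       [338.  , 219.5 ],
       [323.  , 210.25],
       [308.75, 200.5 ]])} {'top': array([[264.22727273, 257.51136364,  88.        ],
       [286.72093023, 256.93023256,  86.        ],
       [309.44705882, 256.36470588,  85.        ],
       [332.14130435, 256.15217391,  92.        ]]), 'scene': array([[352.77358491, 227.81132075,  53.        ],
       [337.95061728, 217.43209877,  81.        ],
       [322.38028169, 207.57746479,  71.        ],
       [309.        , 198.64367816,  87.        ]])}
guess ['top'] [ 0.5505  0.0513 -1.5488  0.221 ] 0.28
[0.5501 0.0723 0.221 ]
guess ['scene'] [ 0.5498  0.0503 -1.554   0.221 ] 0.22
[0.5495 0.0713 0.221 ]
guess ['top', 'scene'] [ 0.5504  0.0511 -1.5507  0.2213] 0.3
[0.55   0.0721 0.2213]
blob ['top'] [ 0.552   0.0515 -1.5506  0.221 ] 0.08
[0.5515 0.0725 0.221 ]
blob ['scene'] [ 0.5462  0.0457 -1.5809  0.221 ] 0.3
[0.5464 0.0667 0.221 ]
blob ['top', 'scene'] [ 0.5506  0.0503 -1.5615  0.2231] 1.01
[0.5504 0.0713 0.2231]
[[322.48382483 340.82827256]
 [322.21180906 294.78306092]]
```

The two cameras agree to about 1 mm: valve2_top is at (0.550, 0.072, 0.221), yaw about -1.55, and the row runs along -y. I'll use shut fingers with their narrow 22 mm side along the row. That means turning the tool about -70° about its z, which gives q6 ≈ 0.1. First I need the shift in tool axes.

Run:
```python
import numpy as np
from station import manip
from scipy.spatial.transform import Rotation as R
s=manip.sense(); r=R.from_quat(s["tool_rot"]); T=np.array([.5503,.0722,.32])
print((r.inv().apply(T-s["tcp_pos"])*1000).round(1))
c,sn=np.cos(1.591),np.sin(1.591); Rt=R.from_matrix(np.c_[[c,sn,0],[sn,-c,0],[0,0,-1]])
print(np.degrees((r.inv()*Rt).as_rotvec()).round(2))
```

```text
[ 539.6 -495.3  -88.5]
[-6.00e-02 -6.00e-02 -7.02e+01]
```

```bash
python3 -m crank '[{"grip":1,"offset":[0,0,-45],"angular":[0,0,0]},{"grip":1,"offset":[0,0,-90],"angular":[0,0,0]},{"grip":1,"offset":[35,-32,-90],"angular":[0,0,-8]},{"grip":1,"offset":[70,-64,-90],"angular":[0,0,-16]},{"grip":1,"offset":[105,-96,-90],"angular":[0,0,-24]},{"grip":1,"offset":[140,-128,-90],"angular":[0,0,-32]},{"grip":1,"offset":[175,-160,-90],"angular":[0,0,-40]},{"grip":1,"offset":[210,-192,-90],"angular":[0,0,-48]},{"grip":1,"offset":[245,-224,-90],"angular":[0,0,-56]},{"grip":1,"offset":[280,-256,-90],"angular":[0,0,-64]}]' 20
cat >> h.py <<'E'
from station import manip
from scipy.spatial.transform import Rotation as R
def go(T,yaw=1.591):
    s=manip.sense(); r=R.from_quat(s["tool_rot"]); c,sn=np.cos(yaw),np.sin(yaw)
    Rt=R.from_matrix(np.c_[[c,sn,0],[sn,-c,0],[0,0,-1]])
    print(s["t"],s["tcp_pos"].round(4),s["q"].round(3),s["force"].round(2),s["finger_gap"])
    print("off",(r.inv().apply(np.array(T)-s["tcp_pos"])*1000).round(1),"ang",np.degrees((r.inv()*Rt).as_rotvec()).round(2))
E
python3 -c "
from h import *
go([.5503,.0722,.32])"
```

```text
t: 1.2
tcp_pos: [0.3939, -0.2425, 0.3214]
tool_rot: [0.736, 0.677, 0.0, 0.0]
force: [1.2, -0.3, -0.1]
finger_gap: 0.001
1.2 [ 0.3939 -0.2425  0.3214] [-0.794  0.195  1.7    0.     1.246 -0.712] [ 1.16 -0.32 -0.12] 0.001492836577129886
off [326.6 129.9   1.4] ang [ 0.02  0.   -5.9 ]
```

```bash
python3 -m crank '[{"grip":1,"offset":[45,18,0],"angular":[0,0,-2]},{"grip":1,"offset":[90,36,0],"angular":[0,0,-4]},{"grip":1,"offset":[135,54,0],"angular":[0,0,-6]},{"grip":1,"offset":[180,72,0],"angular":[0,0,-6]},{"grip":1,"offset":[225,90,0],"angular":[0,0,-6]},{"grip":1,"offset":[270,108,0],"angular":[0,0,-6]},{"grip":1,"offset":[310,123,0],"angular":[0,0,-6]},{"grip":1,"offset":[326,130,0],"angular":[0,0,-6]},{"grip":1,"offset":[326,130,0],"angular":[0,0,-6]}]'
python3 -c "
from h import *
go([.5503,.0722,.232])
import cv2
for n in ('scene','top'):
    s=vision.snapshot(n); a=s['pixels'][150:290,220:400,::-1]; cv2.imwrite(f'pics/{n}1.png',cv2.resize(a,None,fx=4,fy=4,interpolation=cv2.INTER_CUBIC))
    print(proj(s,[.55,.072,.221]),proj(s,manip.sense()['tcp_pos']))"
```

```text
t: 2.1
tcp_pos: [0.5521, 0.0708, 0.3209]
tool_rot: [0.7, 0.714, -0.0, -0.0]
force: [-1.1, -0.5, 0.0]
finger_gap: -0.002
2.1 [0.5521 0.0708 0.3209] [-0.073  0.34   1.49   0.     1.311 -0.094] [-1.12 -0.46  0.04] -0.0016158414499715197
off [ 1.4 -1.8 88.9] ang [-0.02 -0.    0.01]
[[338.2941298 219.6592813]] [[337.00111576 183.08108772]]
[[287.1307764  257.78635267]] [[287.79844651 248.57496727]]
```

View pics/scene1.png

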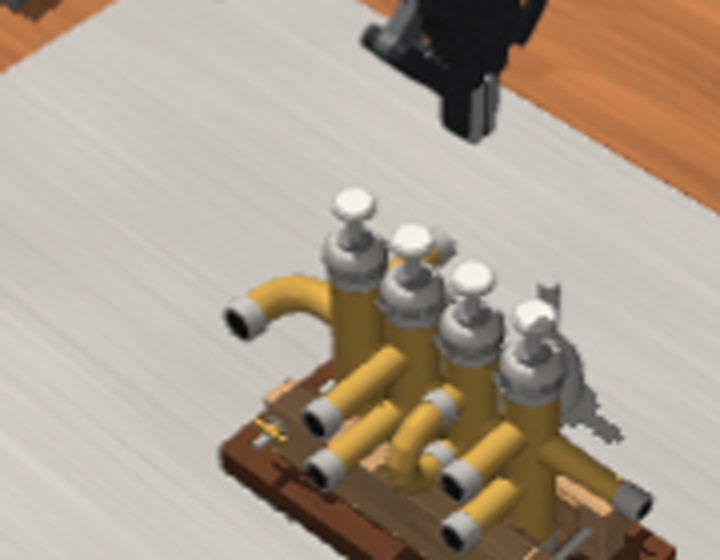

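The tip is at about (337,183) in the scene view, which matches its projected TCP, so camera and robot agree. The second button from the stub at (338,219) is directly below it. Now I'll descend to about 10 mm above it.

```bash
python3 -m crank '[{"grip":1,"offset":[1.4,-1.8,20],"angular":[0,0,0]},{"grip":1,"offset":[1.4,-1.8,45],"angular":[0,0,0]},{"grip":1,"offset":[1.4,-1.8,65],"angular":[0,0,0]},{"grip":1,"offset":[1.4,-1.8,80],"angular":[0,0,0]},{"grip":1,"offset":[1.4,-1.8,88],"angular":[0,0,0]},{"grip":1,"offset":[1.4,-1.8,88],"angular":[0,0,0]},{"grip":1,"offset":[1.4,-1.8,88],"angular":[0,0,0]}]'
python3 -c "
from h import *
go([.5503,.0722,.221])
import cv2
for n in ('scene','top'):
    s=vision.snapshot(n); a=s['pixels'][170:310,220:400,::-1]; cv2.imwrite(f'pics/{n}2.png',cv2.resize(a,None,fx=4,fy=4,interpolation=cv2.INTER_CUBIC))"
```

```text
t: 2.9
tcp_pos: [0.5501, 0.0694, 0.2339]
tool_rot: [0.702, 0.713, 0.0, 0.0]
force: [0.3, 0.2, 0.5]
finger_gap: 0.0
2.9 [0.5501 0.0694 0.2339] [-0.076  0.429  1.609 -0.     1.103 -0.091] [0.33 0.22 0.49] 0.0004988746398017628
off [ 2.8  0.2 12.9] ang [ 0.05  0.01 -0.27]
```

View pics/scene2.png

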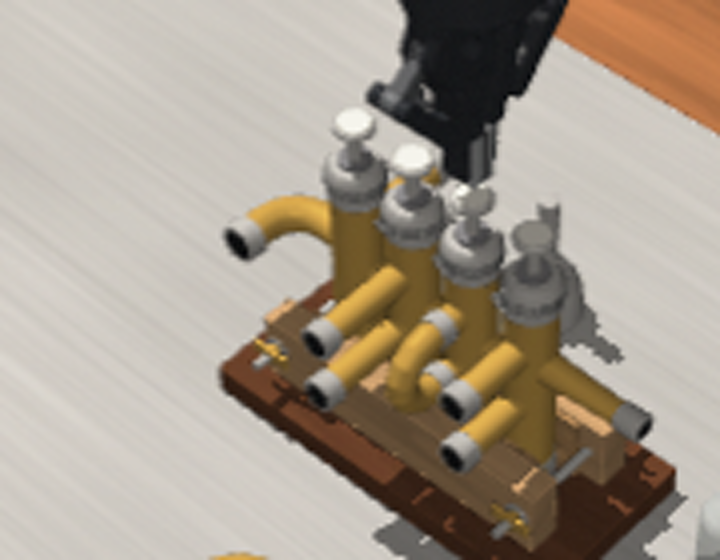

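View pics/top2.png

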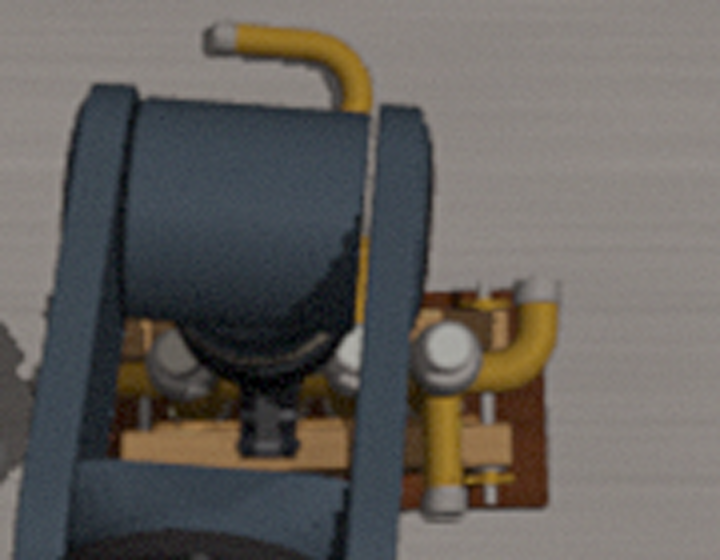

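The scene view shows the shut tips at about crop (468,180), right above the second button at (473,200). The neighbours are clear. I'll press in small steps and watch the force.

```bash
python3 -m crank '[{"grip":1,"offset":[1,0,3],"angular":[0,0,0]},{"grip":1,"offset":[1,0,6],"angular":[0,0,0]},{"grip":1,"offset":[1,0,9],"angular":[0,0,0]},{"grip":1,"offset":[1,0,12],"angular":[0,0,0]},{"grip":1,"offset":[1,0,15],"angular":[0,0,0]},{"grip":1,"offset":[1,0,18],"angular":[0,0,0]},{"grip":1,"offset":[1,0,18],"angular":[0,0,0]}]'
python3 -c "
from h import *
go([.5503,.0722,.221])
import cv2
for n in ('scene',):
    s=vision.snapshot(n); a=s['pixels'][170:310,220:400,::-1]; cv2.imwrite(f'pics/{n}3.png',cv2.resize(a,None,fx=4,fy=4,interpolation=cv2.INTER_CUBIC))"
```

```text
t: 3.7
tcp_pos: [0.5498, 0.0714, 0.2152]
tool_rot: [0.701, 0.713, 0.0, -0.0]
force: [-0.9, 0.5, 3.5]
finger_gap: 0.0
3.7 [0.5498 0.0714 0.2152] [-0.073  0.453  1.629  0.     1.06  -0.089] [-0.9   0.48  3.54] 0.00012084665886995424
off [ 0.8  0.6 -5.8] ang [-0.01 -0.01 -0.2 ]
```

View pics/scene3.png

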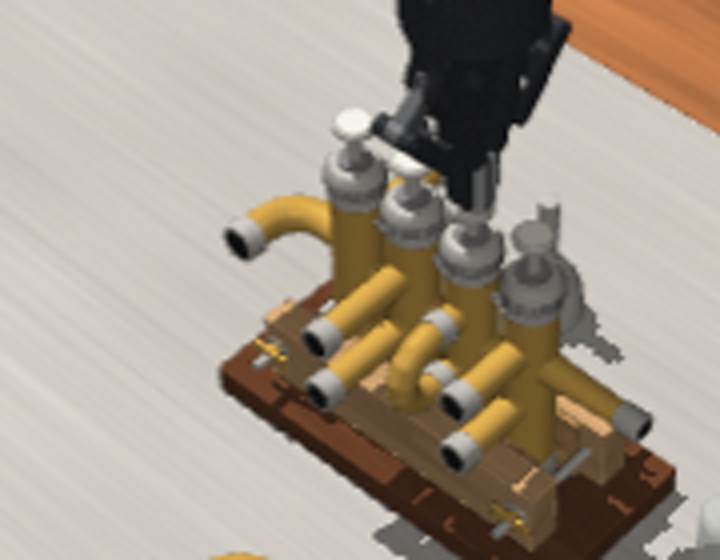

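The tips are on the second button, which is about 6 mm down at 3.5 N. The neighbours are untouched. Going deeper.

```bash
python3 -m crank '[{"grip":1,"offset":[0,0,3],"angular":[0,0,0]},{"grip":1,"offset":[0,0,6],"angular":[0,0,0]},{"grip":1,"offset":[0,0,9],"angular":[0,0,0]},{"grip":1,"offset":[0,0,11],"angular":[0,0,0]},{"grip":1,"offset":[0,0,11],"angular":[0,0,0]}]'
python3 -m crank '[{"grip":1,"offset":[0,0,0.5],"angular":[0,0,0]},{"grip":1,"offset":[0,0,1],"angular":[0,0,0]},{"grip":1,"offset":[0,0,1],"angular":[0,0,0]}]'
python3 -m crank '[{"grip":1,"offset":[0,0,0.5],"angular":[0,0,0]},{"grip":1,"offset":[0,0,1],"angular":[0,0,0]},{"grip":1,"offset":[0,0,1],"angular":[0,0,0]}]'
```

```text
t: 4.25
tcp_pos: [0.5498, 0.0714, 0.2041]
tool_rot: [0.701, 0.713, 0.0, -0.0]
force: [-1.6, 1.1, 5.7]
finger_gap: -0.006
t: 4.55
tcp_pos: [0.5498, 0.0714, 0.2033]
tool_rot: [0.701, 0.713, 0.0, -0.0]
force: [-1.6, 1.7, 5.2]
finger_gap: 0.0
t: 4.85
tcp_pos: [0.5498, 0.0714, 0.2023]
tool_rot: [0.701, 0.713, 0.0, -0.0]
force: [-1.8, 0.9, 4.9]
finger_gap: 0.003
```

```bash
python3 -m crank '[{"grip":1,"offset":[0,0,0.5],"angular":[0,0,0]},{"grip":1,"offset":[0,0,0.5],"angular":[0,0,0]}]'
python3 -m crank '[{"grip":1,"offset":[0,0,0.5],"angular":[0,0,0]},{"grip":1,"offset":[0,0,0.5],"angular":[0,0,0]}]'
python3 -m crank '[{"grip":1,"offset":[0,0,0.5],"angular":[0,0,0]},{"grip":1,"offset":[0,0,0.5],"angular":[0,0,0]}]'
```

```text
t: 5.05
tcp_pos: [0.5498, 0.0714, 0.2018]
tool_rot: [0.701, 0.713, 0.0, -0.0]
force: [-1.7, 2.0, 4.4]
finger_gap: -0.001
t: 5.25
tcp_pos: [0.5498, 0.0713, 0.2013]
tool_rot: [0.701, 0.713, 0.0, -0.0]
force: [-1.5, 2.2, 4.8]
finger_gap: 0.001
t: 5.45
tcp_pos: [0.5498, 0.0714, 0.2011]
tool_rot: [0.701, 0.713, 0.0, -0.0]
force: [-1.8, 1.4, 6.1]
finger_gap: 0.001
```

The force is starting to rise at z ≈ 0.201, which is 20 mm down, as expected for the stop. I'll go 0.3 mm further and then hold.

```bash
python3 -m crank '[{"grip":1,"offset":[0,0,0.3],"angular":[0,0,0]},{"grip":1,"offset":[0,0,0.3],"angular":[0,0,0]}]'
```

```text
t: 5.65
tcp_pos: [0.5498, 0.0714, 0.2011]
tool_rot: [0.701, 0.713, 0.0, 0.0]
force: [-2.2, 1.4, 7.6]
finger_gap: 0.008
```

The button is on the firm stop: z holds at 0.2011 and the force is 7.6 N. Holding for 2 s.

```bash
python3 -m crank '[{"grip":1,"offset":[0,0,0],"angular":[0,0,0]},{"grip":1,"offset":[0,0,0],"angular":[0,0,0]},{"grip":1,"offset":[0,0,0],"angular":[0,0,0]},{"grip":1,"offset":[0,0,0],"angular":[0,0,0]},{"grip":1,"offset":[0,0,0],"angular":[0,0,0]},{"grip":1,"offset":[0,0,0],"angular":[0,0,0]},{"grip":1,"offset":[0,0,0],"angular":[0,0,0]},{"grip":1,"offset":[0,0,0],"angular":[0,0,0]},{"grip":1,"offset":[0,0,0],"angular":[0,0,0]},{"grip":1,"offset":[0,0,0],"angular":[0,0,0]}]'
python3 -c "
from h import *
import cv2
for n in ('scene',):
    s=vision.snapshot(n); a=s['pixels'][170:310,220:400,::-1]; cv2.imwrite(f'pics/{n}4.png',cv2.resize(a,None,fx=4,fy=4,interpolation=cv2.INTER_CUBIC))"
```

```text
t: 6.65
tcp_pos: [0.5498, 0.0714, 0.2011]
tool_rot: [0.701, 0.713, 0.0, 0.0]
force: [-1.8, 1.7, 8.2]
finger_gap: 0.005
```

View pics/scene4.png

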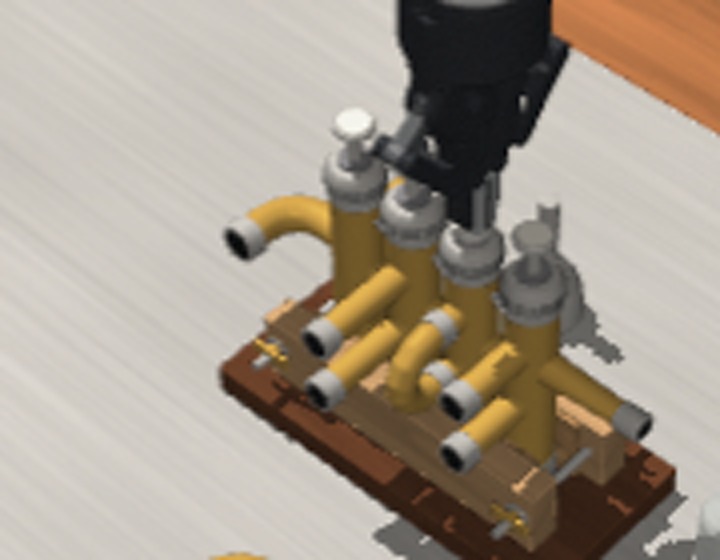

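The view shows the second button down on its cap at crop (472,235). The other buttons are up and the set hasn't moved. I'll hold a little longer, then release slowly.

```bash
python3 -m crank '[{"grip":1,"offset":[0,0,0],"angular":[0,0,0]},{"grip":1,"offset":[0,0,0],"angular":[0,0,0]},{"grip":1,"offset":[0,0,0],"angular":[0,0,0]},{"grip":1,"offset":[0,0,0],"angular":[0,0,0]},{"grip":1,"offset":[0,0,0],"angular":[0,0,0]},{"grip":1,"offset":[0,0,0],"angular":[0,0,0]},{"grip":1,"offset":[0,0,0],"angular":[0,0,0]}]'
python3 -m crank '[{"grip":1,"offset":[0,0,-3],"angular":[0,0,0]},{"grip":1,"offset":[0,0,-6],"angular":[0,0,0]},{"grip":1,"offset":[0,0,-9],"angular":[0,0,0]},{"grip":1,"offset":[0,0,-12],"angular":[0,0,0]},{"grip":1,"offset":[0,0,-15],"angular":[0,0,0]},{"grip":1,"offset":[0,0,-18],"angular":[0,0,0]},{"grip":1,"offset":[0,0,-22],"angular":[0,0,0]},{"grip":1,"offset":[0,0,-30],"angular":[0,0,0]},{"grip":1,"offset":[0,0,-45],"angular":[0,0,0]},{"grip":1,"offset":[0,0,-65],"angular":[0,0,0]}]'
python3 -m crank '[{"grip":1,"offset":[0,0,-25],"angular":[0,0,0]},{"grip":1,"offset":[0,0,-50],"angular":[0,0,0]},{"grip":1,"offset":[-30,0,-60],"angular":[0,0,0]},{"grip":1,"offset":[-70,0,-60],"angular":[0,0,0]},{"grip":1,"offset":[-115,0,-60],"angular":[0,0,0]},{"grip":1,"offset":[-160,0,-60],"angular":[0,0,0]},{"grip":1,"offset":[-200,0,-60],"angular":[0,0,0]},{"grip":1,"offset":[-220,0,-60],"angular":[0,0,0]},{"grip":1,"offset":[-220,0,-60],"angular":[0,0,0]},{"grip":1,"offset":[-220,0,-60],"angular":[0,0,0]}]'
python3 - <<'E'
from h import *
import cv2
G={"top":np.array([(340,193),(427,191),(517,189),(608,187)])/4+[180,210]}
for n in ('scene','top'):
    s=vision.snapshot(n); a=s['pixels'][170:350,220:420,::-1] if n=='scene' else s['pixels'][160:340,180:380,::-1]; cv2.imwrite(f'pics/{n}5.png',cv2.resize(a,None,fx=3,fy=3,interpolation=cv2.INTER_CUBIC))
    o=cv2.imread(f'pics/{n}0.png')[:,:,::-1]; d=np.abs(o.astype(int)-s['pixels']).max(2)
    cv2.imwrite(f'pics/{n}d.png',np.clip(d*3,0,255).astype(np.uint8))
    if n=='top': print(centers(s,G[n]))
print(manip.sense()["t"],manip.sense()["force"],manip.sense()["tcp_pos"])
E
```

```text
t: 7.4
tcp_pos: [0.5498, 0.0714, 0.2011]
tool_rot: [0.701, 0.713, 0.0, 0.0]
force: [-1.6, 2.1, 7.2]
finger_gap: 0.002
t: 8.4
tcp_pos: [0.5493, 0.0707, 0.2652]
tool_rot: [0.701, 0.713, -0.001, -0.0]
force: [-0.1, -0.2, 1.3]
finger_gap: -0.001
t: 9.4
tcp_pos: [0.5532, -0.1491, 0.3254]
tool_rot: [0.702, 0.713, -0.0, -0.0]
force: [-0.4, -0.4, 0.0]
finger_gap: 0.0
[[263.88095238 257.5         84.        ]
 [286.56097561 256.76829268  82.        ]
 [309.25301205 256.40963855  83.        ]
 [331.75581395 255.91860465  86.        ]]
9.5 [-0.14245201 -0.44331548 -0.48660415] [ 0.55325816 -0.14778377  0.32548136]
```

View pics/scene5.png

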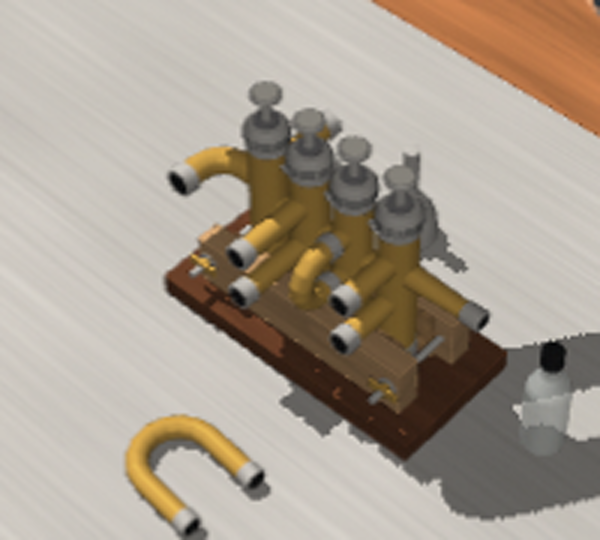

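View pics/scened.png

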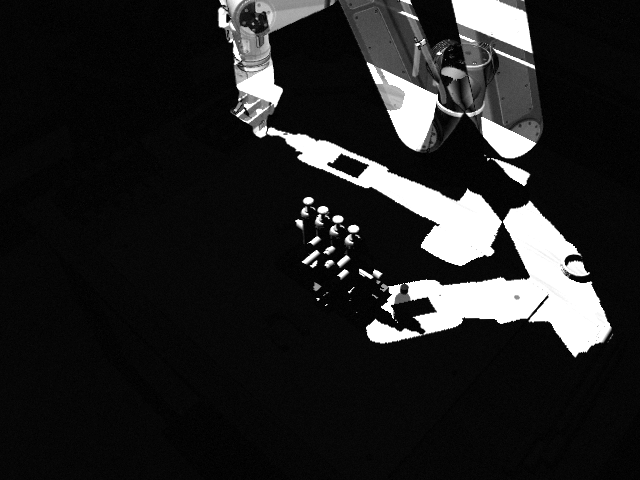

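View pics/top5.png

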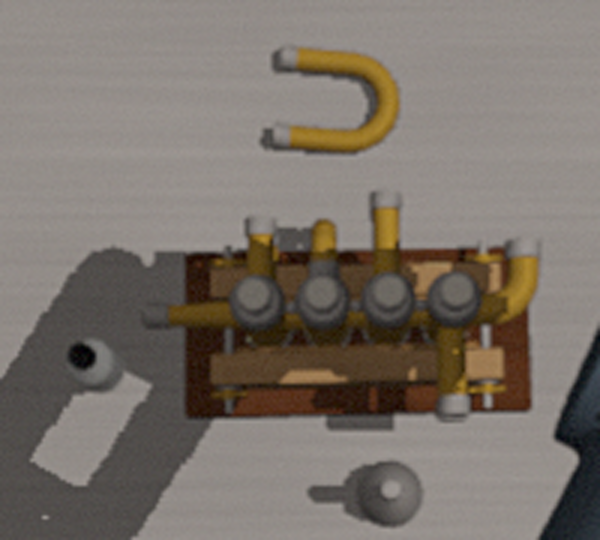

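All four buttons are up again. They sit within 0.5 px of where they started, and the differences on the set are only the arm's shadow. The loose parts stand as before and the arm is clear, so I'm handing in.

```bash
python3 -c "
from station import manip
print(manip.sign_off())"
```

```text
the job is handed in; nothing more can be done
None
```

I pressed the second valve from the mouthpipe stub all the way down, held it for a little over 2 s, let it spring up, moved clear and handed the job in. The sign-off gives no verdict.

- **Press:** I used the shut fingertips and went down in small steps until the button met its stop. That was at TCP z 0.2011, about 20 mm of travel. The readings I took peaked at about 8 N upward on the tool, well under the 30 N limit.
- **Release:** I raised the tips slowly, then lifted and moved the tool about 0.22 m to the side. The force on the tool returned to about zero.
- **Last checks:** In the top picture all four button tops are within 0.5 px of where they started. By eye, the valve section, U-bow, oil bottle and mouthpiece look unmoved and upright.
- **Disagreements:** Automatic button centres in the scene camera were unreliable and differed from the top view by about 6 mm. I used hand-read centres instead, which agreed to about 1 mm. The measured TCP wandered by 1–3 mm before contact, so I relied on the force and the pictures for the final depth. The picture comparison was partly masked by the arm's shadow.

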